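# Load the rumbler and hold it running

## Robot

A 6-joint arm with a two-finger parallel gripper is mounted at the origin on the work surface. World frame = base frame: x ahead of the robot, y to its left, z up, the work surface at z = 0. Lengths are in m, angles in rad, forces in N, time in s.
With the tool pointing down it reaches from about 0.3 to 0.875 m from the base axis. Payload 6.4 kg.
Tool frame: the origin (TCP) lies at the very end of the fingers, on their centre line; the grasp point (between the pads) lies 19 mm behind it; x points along the fingers, y is the direction in which the jaws open and shut, and the axes are right-handed (so a half turn about x gives the same grasp; the last joint's range is limited). The gripper opens to 88 mm and grips with 3 to 60 N. Pads are 18 mm wide; open, the fingers measure 123 mm over their backs; the gripper's body (75 mm by 187 mm) begins 45 mm behind the grasp point.
Start: joints at [0.98, 0.181, 1.607, -0, 1.354, -0.206], TCP at [0.216, 0.533, 0.239] pointing down, gripper open.
Joint ranges: [-2.99, 2.99], [-0.89, 2.07], [0.3, 2.58], [-1.14, 4.28], [0, 2.63], [-3.12, 3.12]. Speed limits (rad/s): [2.57, 2.57, 3.01, 3.14, 3.14, 3.14].

## Interface

Orientations are given as a unit quaternion [w, x, y, z].
In Python, from plant import robot gives the robot as it stands. The module is installed in compiled form; this text tells all that it offers.
- The arm moves only by the shell command python3 -m creep 'ROWS' [FORCE]. ROWS is JSON, a list that holds one entry, the list of rows, each a list of 7 numbers: the finger opening in cm, from 0 to 8.81, then the shift along the tool's x, y, z in cm, then the turn, a rotation vector about the tool's x, y, z in rad. A call has 1 to 20 rows; each row is the pose to reach, as a shift and turn from the pose measured when the call began, along the tool's axes at that moment; what a row does not reach only later rows make up. A row lasts 1/8 s, in which the tool goes at most 62.5 mm and 10.7 degrees, less where a joint would pass 70% of its speed; a pose out of reach is approached as far as the arm can. A call with a gripper value outside its range is refused whole. The fingers move at their own pace and stop on an object; FORCE is the grip in N (left out, the last holds). Time passes only in rows, so rows that repeat a pose let the fingers close. It gives the time, the measured TCP pose, the force and the opening at its end, in the units of the state.
- robot.sense(): the state, without advancing time (a new reading comes with each control period).
- robot.snapshot(name): name is "side" or "top" or "wrist"; returns the picture (384x512x3 uint8, red, green, blue); there is no depth.
- robot.get_calibration(name): a dict with "fx", "fy", "cx", "cy" (pixels), "k1" (the pictures are not rectified: a ray, as slopes to the right and down, at radius r is drawn at 1 + k1 r^2 times it, then the intrinsics apply), "world_to_cam" (4x4, takes a point from world to camera coordinates). Camera axes: x right, y up, looking along -z (the intrinsics and any distortion apply to the point x, -y, -z); pixel columns grow to the right and rows downward; lengths in m; the calibration is good to about 2 mm. A picture is of the moment at which its call begins: read the wrist's pose just before it. get_calibration takes no time and is no camera call; for the wrist camera it gives the pose at the moment of the call.
- robot.sign_off(): hands the job in, once; it reports no verdict.
The state is a dict: "time": time; "joint_positions": joint angles; "qvel": joint speeds; "effort": joint torques, N m; "ee_pos": TCP position; "tool_rot": TCP orientation; "contact_force": force on the tool from outside, world axes, zero at the start; "moment": the same for the moment, N m; "opening": finger opening in m.
Only numpy, scipy, OpenCV 4.12 (cv2) and the standard library are available. Lean on these libraries where they do the work, as an engineer would, in place of code of your own. Each camera call takes 0.05 s, during which the arm holds its last target. There are 200 camera calls.

## Task

Tip the rumbler's loading tray up by its orange bar so that all five fired-clay blanks slide off into the blue bowl, then bring the tray back down to level. Then press the black dead-man pad to its middle position (about half of its travel, the paddle level in the green band) and keep it there for at least three seconds; finish while still holding it there, without letting go. Leave the rabbit, the spray bottle and the spatula where they are.

Things in the scene. Friction and masses are not known exactly. Their poses are not given: they have to be found in the camera images.
- tray_bar (a point): Middle of the orange round handle bar (10 mm thick, 95 mm long) at the loading tray's free end. It is parallel to the hinge axis, 200 mm from it and, tray level, 10 mm above it (135 mm above the table). It stands 50 mm clear of the tray's rear wall on two side arms, can be pinched from above between them, and turns freely between the fingers as the tray swings. Its axes turn with the tray.
- tray_hinge (a point): Middle of the tray's hinge axis (the machine's x axis), 125 mm above the table, over the bowl. The tray, 110 mm wide with walls 18 mm above its floor, reaches 150 mm from here along the machine's y axis to its rear wall; its lip at the hinge is open. Two pillars hold the hinge 93 mm either side, tops 137 mm above the table.
- tray (a joint): Angle of the loading tray in rad: 0 = level on its rest posts, growing as the handle bar is lifted, up to 1.25. It weighs about 0.25 kg and sinks back to level by itself if let go. Pieces slide off the open lip into the bowl when it stands steeply (about 1.1 or more).
- machine: The bench rumbler, fixed to the table: grey base 220 x 340 mm, 30 mm high, with a blue open bowl and the hinged loading tray. Origin on the table under the tray's hinge; y axis points level from the hinge to the handle bar, x axis along the hinge, z up. The bowl lies on the -y side.
- bowl_floor (a point): Centre of the blue bowl's inner floor, 50 mm above the table; the bowl is round, inside radius 86 mm, rim 115 mm above the table.
- station: Yellow hold-to-run station, fixed: block 150 x 90 mm, 40 mm high, two hinge cheeks up to 90 mm high at its +x end. Origin on the table under its centre; the paddle reaches from the cheeks towards its -x end (roughly towards the robot). A red/green/red gauge plate 3 mm thick, 96 mm high, stands 40 mm to the pad's -y side.
- paddle_angle (a joint): Angle of the sprung dead-man paddle in rad: 0 = released (tilted up 0.2), 0.4 = fully down. Run is the middle position, 0.13 to 0.27, best 0.2, where the pad is level. A spring pushes it back up: about 2.5 N at the pad to start, 5.5 N half way, 8.5 N fully down. Its axis is parallel to the station's y, 70 mm above the table, 55 mm to +x of the station's origin.
- pad_top (a point): Centre of the top face of the black round pad, 48 mm across and 10 mm thick, on the paddle's end, 100 mm from its hinge axis: about 100 mm above the table when released, 80 mm half way (level), 60 mm fully down. Pushed straight down from above with the shut fingers.
- paddle: The dead-man paddle: steel-coloured arm 26 mm wide with the black pad on its end. Origin on its hinge axis, 70 mm above the table.
- rabbit_mid (a point): Half-way up a white fired-clay rabbit ornament, 80 mm across, 135 mm tall, standing loose on the table: leave alone.
- sprayer_mid (a point): Half-way up a clear spray bottle with a white trigger head, 66 mm across, 197 mm tall, standing loose: leave alone.
- spatula_grip (a point): Handle of a loose plaster spatula (wooden handle, steel blade) about 200 mm long lying on the table: leave alone.
- blank0_center (a point): Centre of a terracotta barrel-shaped fired-clay blank, 28 mm across, 20 mm high, about 22 g, lying loose in the tray at the start.
- blank1_center (a point): Centre of a white fired-clay block with rounded edges, 30 x 22 x 18 mm, about 22 g, lying loose in the tray at the start.
- blank2_center (a point): Centre of a terracotta barrel-shaped fired-clay blank, 28 mm across, 20 mm high, about 22 g, lying loose in the tray at the start.
- blank3_center (a point): Centre of a white fired-clay block with rounded edges, 30 x 22 x 18 mm, about 22 g, lying loose in the tray at the start.
- blank4_center (a point): Centre of a terracotta barrel-shaped fired-clay blank, 28 mm across, 20 mm high, about 22 g, lying loose in the tray at the start.

How it is judged:
By the outcome, as a careful person would: the job done as asked, in the order asked, and still so for the second after the job is handed in, while the arm keeps its last pose, push and grip.
It also fails if it takes over 64 s, if anything falls off the work surface, if the arm or the gripper's body presses on something with over 40 N, if the wrist force passes 120 N, or if a joint passes its speed limit or range.

## Working session

There is one attempt and no reset: what is moved stays moved. The work goes in short steps, Python scripts to look and compute and a shell command to move; the robot and the scene stay as the last step left them, time stands still between calls to the robot, and variables do not carry over. Pictures are saved under pics/ and viewed, about 8 in all and at most 12, crops included, and the job is handed in when it is done.

```bash
mkdir -p pics; cat > h.py <<'E'
import numpy as np, cv2
from plant import robot
from scipy.spatial.transform import Rotation as R
def snap(n,f):
    c=robot.get_calibration(n); im=robot.snapshot(n); cv2.imwrite('pics/'+f,im[:,:,::-1]); return im,c
def ray(c,u,v):
    K=np.array([[c['fx'],0,c['cx']],[0,c['fy'],c['cy']],[0,0,1.]])
    p=cv2.undistortPoints(np.array([[[u,v]]],float),K,np.array([c['k1'],0,0,0]))[0,0]
    T=np.linalg.inv(np.array(c['world_to_cam'])); d=T[:3,:3]@[p[0],-p[1],-1]; return T[:3,3],d
def onz(c,u,v,z):
    o,d=ray(c,u,v); return o+d*(z-o[2])/d[2]
def two(c1,p1,c2,p2):
    o1,d1=ray(c1,*p1);o2,d2=ray(c2,*p2)
    s=np.linalg.lstsq(np.c_[d1,-d2],o2-o1,rcond=None)[0]
    a,b=o1+d1*s[0],o2+d2*s[1]; return (a+b)/2,np.linalg.norm(a-b)
def proj(c,P):
    q=np.array(c['world_to_cam'])@np.r_[P,1]; x,y=q[0]/-q[2],-q[1]/-q[2]; k=1+c['k1']*(x*x+y*y)
    return c['fx']*x*k+c['cx'],c['fy']*y*k+c['cy']
def rot():
    q=robot.sense()['tool_rot']; return R.from_quat([q[1],q[2],q[3],q[0]])
def delta(P,axes=None):
    """shift in tool axes (cm) to P; axes=3x3 desired tool rot -> rotvec"""
    s=robot.sense(); r=rot(); d=r.inv().apply(np.array(P)-s['ee_pos'])*100
    w=(r.inv()*R.from_matrix(axes)).as_rotvec() if axes is not None else np.zeros(3)
    return np.round(d,2),np.round(w,3)
E
python3 - <<'E'
from h import *
a,c=snap('top','top0.png');b,d=snap('side','side0.png')
cv2.imwrite('pics/s0.png',np.hstack([a,b])[:,:,::-1][:, :])
for n,x in(('t',c),('s',d)): print(n,np.linalg.inv(x['world_to_cam']).round(3).tolist(),x['fx'],x['k1'])
print(rot().as_matrix().round(3).tolist())
E
```

```text
t [[0.022, 0.989, -0.144, 0.407], [-0.999, 0.026, 0.023, 0.021], [0.027, 0.143, 0.989, 1.31], [0.0, 0.0, 0.0, 1.0]] 419.09175708306367 0.024390912311485394
s [[0.94, 0.261, -0.22, 0.354], [-0.341, 0.693, -0.635, -0.589], [-0.013, 0.672, 0.74, 0.784], [0.0, 0.0, 0.0, 1.0]] 396.75654465563474 0.04859935627256737
[[-0.001, 0.375, 0.927], [-0.001, 0.927, -0.375], [-1.0, -0.002, -0.0]]
```

View pics/top0.png

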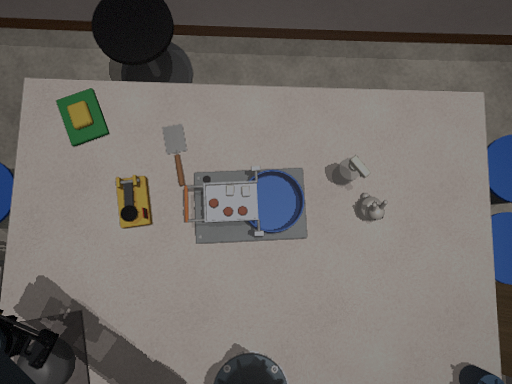

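View pics/side0.png

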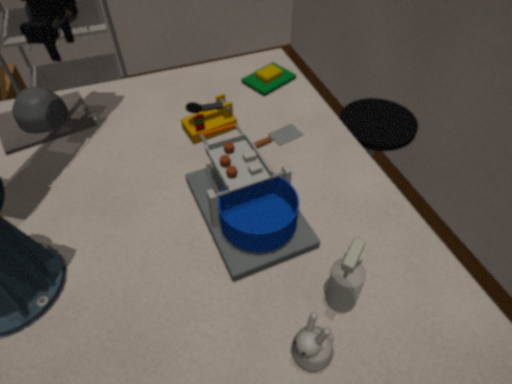

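The top view shows the orange bar at about (186,204), pillar tops at (255,170) and (259,233), the blue bowl at (275,201), and the pad at (128,213). In the side view the tray holds five blanks, with the bowl in front of it at (260,213).

```bash
python3 - <<'E'
from h import *
a=cv2.imread('pics/top0.png');c=robot.get_calibration('top')
hsv=cv2.cvtColor(a,cv2.COLOR_BGR2HSV)
def comp(m,x0,y0,x1,y1,z,n):
    k=np.zeros_like(m);k[y0:y1,x0:x1]=m[y0:y1,x0:x1]
    v,u=np.nonzero(k); r=cv2.minAreaRect(np.c_[u,v].astype(np.float32))
    w=[onz(c,*p,z)[:2].round(3).tolist() for p in cv2.boxPoints(r)]
    print(n,len(u),np.round(r[0],1),np.round(r[1],1),onz(c,*r[0],z).round(4),w)
H,S,V=cv2.split(hsv)
comp((((H<14)&(S>140)&(V>80))*1).astype('u1'),180,180,192,228,.135,'bar')
comp((((H>105)&(H<125)&(S>130))*1).astype('u1'),235,165,310,240,.115,'bowl')
comp((((H>18)&(H<32)&(S>130)&(V>100))*1).astype('u1'),110,170,156,232,.04,'station')
comp(((V<45)*1).astype('u1'),118,200,140,224,.1,'pad')
g=((abs(a.astype(int)-np.array([125,125,120])).max(2)<40)&(S<30))*1
comp(((V<150)&(S<40)).astype('u1'),190,164,310,246,.03,'base')
for p in((255,170),(259,233)): print(onz(c,*p,.137).round(3))
cv2.imwrite('pics/crop0.png',cv2.resize(a[150:255,100:320],None,fx=3.6,fy=3.6,interpolation=cv2.INTER_CUBIC))
E
```

```text
bar 92 [186.  203.5] [35.  2.] [0.5379 0.1949 0.135 ] [[0.587, 0.2], [0.588, 0.194], [0.489, 0.19], [0.489, 0.195]]
bowl 1843 [276.3 200.6] [53.6 61.2] [ 0.5548 -0.0602  0.115 ] [[0.467, 0.017], [0.644, 0.017], [0.645, -0.139], [0.467, -0.136]]
station 804 [132.6 200.5] [50.7 29.9] [0.5534 0.3699 0.04  ] [[0.624, 0.428], [0.637, 0.339], [0.484, 0.313], [0.472, 0.4]]
pad 205 [129.9 211.8] [15.2 18.7] [0.5138 0.3589 0.1   ] [[0.512, 0.393], [0.548, 0.355], [0.515, 0.325], [0.48, 0.363]]
base 5642 [249.5 204.5] [ 81. 119.] [0.5513 0.0162 0.03  ] [[0.673, 0.204], [0.683, -0.167], [0.432, -0.168], [0.424, 0.193]]
[0.638 0.003 0.137]
[ 0.46  -0.012  0.137]
```

View pics/crop0.png

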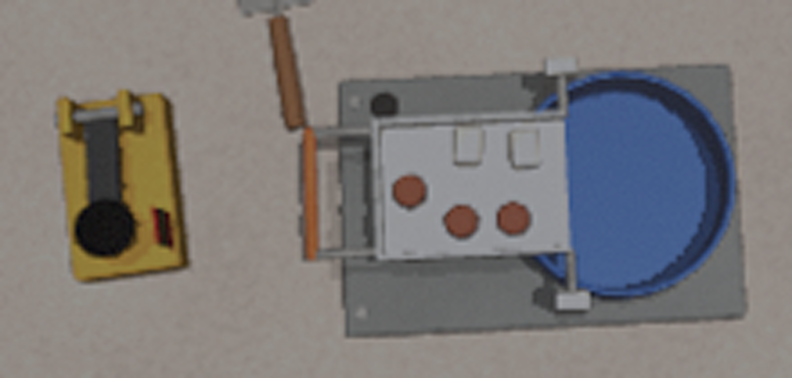

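Same layout up close. The pillar tops at crop (561,67) and (573,300) put the hinge middle near (0.549,-0.005), and the pad centre is at crop (105,228). I'll move above the bar next.

```bash
python3 - <<'E'
from h import *
A=np.array([[0,-.06,.998],[0,.998,.06],[-1,0,0]])
print(delta([.538,.195,.23],A))
E
```

```text
(array([  0.81, -19.18,  42.56]), array([-0.445, -0.001,  0.001]))
```

```bash
python3 -m creep '[[[4,0,-2,4.3,-0.05,0,0],[4,0,-4,8.5,-0.1,0,0],[4,0,-6,13,-0.15,0,0],[4,0,-8,17,-0.2,0,0],[4,0.2,-10,21.5,-0.25,0,0],[4,0.4,-12,26,-0.3,0,0],[4,0.6,-14,30.5,-0.35,0,0],[4,0.8,-16,35,-0.4,0,0],[4,0.8,-18,40,-0.445,0,0],[4,0.8,-19.2,42.6,-0.445,0,0],[4,0.8,-19.2,42.6,-0.445,0,0],[4,0.8,-19.2,42.6,-0.445,0,0]]]' 20
python3 - <<'E'
from h import *
a,c=snap('wrist','w1.png')
print(robot.sense()['ee_pos'],np.linalg.inv(c['world_to_cam']).round(3).tolist())
print(proj(c,[.538,.195,.135]))
E
```

```text
time: 1.6
ee_pos: [0.5376, 0.1951, 0.2296]
tool_rot: [0.706, -0.022, 0.708, 0.021]
contact_force: [-0.0, 0.9, -0.0]
opening: 0.0399
[0.53740269 0.19547393 0.22975488] [[-0.059, -0.964, -0.26, 0.471], [0.998, -0.058, -0.014, 0.191], [-0.001, -0.26, 0.966, 0.375], [0.0, 0.0, 0.0, 1.0]]
(np.float64(255.38567392939748), np.float64(195.51382380977046))
```

View pics/w1.png

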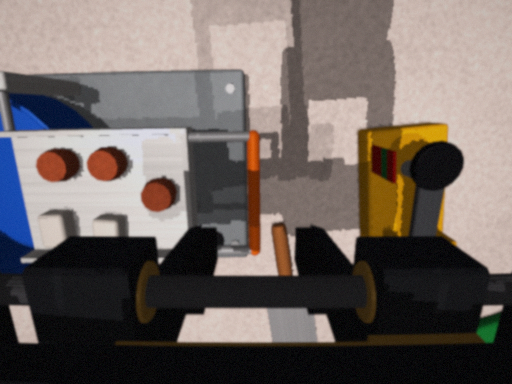

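The bar runs upright in the wrist view from (254,133) to (256,252). The pad is at (437,165), the tray corners are at left, and the spatula handle ends at (280,226), clear of the bar.

```bash
python3 - <<'E'
from h import *
a=cv2.imread('pics/w1.png');c=robot.get_calibration('wrist')
h=cv2.cvtColor(a,cv2.COLOR_BGR2HSV);m=((h[:,:,0]<14)&(h[:,:,1]>200)&(h[:,:,2]>90));m[:,:245]=0;m[:,265:]=0;m[260:]=0
v,u=np.nonzero(m);r=cv2.minAreaRect(np.c_[u,v].astype(np.float32));print(r)
e=[onz(c,u[v<145].mean(),v.min(),.135),onz(c,u[v>235].mean(),v.max(),.135)];print(e)
P=onz(c,*r[0],.137);print('bar',P)
m=(h[:,:,2]<60).astype('u1');m[:,:405]=0;m[:135]=0;m[190:]=0;m[:,470:]=0
n,l,s,ce=cv2.connectedComponentsWithStats(m);print(s)
ci,ra=cv2.minEnclosingCircle(max(cv2.findContours(m[:183],0,2)[0],key=len));print(ci,ra)
print('pad',onz(c,437,165,.1),'arm',onz(c,425,230,.085))
d=(e[1]-e[0])[:2];yd=np.array([-d[1],d[0]])/np.linalg.norm(d);print('my',yd)
print(delta([P[0],P[1],.118]))
E
```

```text
((252.5, 192.0), (122.0, 11.0), 90.0)
[array([0.48667421, 0.19061711, 0.135     ]), array([0.58895866, 0.19740416, 0.135     ])]
bar [0.53459974 0.19284014 0.137     ]
[[     0      0    512    384 194530]
 [   405    142     58     48   2078]]
(433.31915283203125, 164.89361572265625) 29.74736976623535
pad [0.50881595 0.36014512 0.1       ] arm [0.57813718 0.3712937  0.085     ]
my [-0.06620907  0.99780577]
(array([11.18, -0.24, -0.27]), array([0., 0., 0.]))
```

```bash
python3 -m creep '[[[4,3,-0.1,0,0,0,0],[4,6,-0.1,0,0,0,0],[4,8,-0.1,0,0,0,0],[4,10,-0.1,0,0,0,0],[4,11.3,-0.1,0,0,0,0],[4,11.3,-0.1,0,0,0,0],[0,11.3,-0.1,0,0,0,0],[0,11.3,-0.1,0,0,0,0],[0,11.3,-0.1,0,0,0,0],[0,11.3,-0.1,0,0,0,0],[0,11.3,-0.1,0,0,0,0],[0,11.3,-0.1,0,0,0,0]]]' 25
python3 - <<'E'
from h import *
s=robot.sense();print(s['time'],s['ee_pos'],s['contact_force'],s['opening'])
for a in np.arange(.1,1.26,.1).tolist()+[1.15,1.2,1.23]:
    print(round(a,2),'up',round(100*(.2*np.sin(a)+.01*np.cos(a)-.01),2),'y',round(100*(.2*np.cos(a)-.01*np.sin(a)-.2),2))
E
```

```text
time: 3.15
ee_pos: [0.5378, 0.1935, 0.1173]
tool_rot: [0.706, -0.022, 0.707, 0.021]
contact_force: [-0.2, -5.5, 3.0]
opening: 0.0084
3.15 [0.53776976 0.19348601 0.11728649] [-0.18223332 -5.48330771  2.99212484] 0.00835177154476621
0.1 up 1.99 y -0.2
0.2 up 3.95 y -0.6
0.3 up 5.87 y -1.19
0.4 up 7.71 y -1.97
0.5 up 9.47 y -2.93
0.6 up 11.12 y -4.06
0.7 up 12.65 y -5.35
0.8 up 14.04 y -6.78
0.9 up 15.29 y -8.35
1.0 up 16.37 y -10.04
1.1 up 17.28 y -11.82
1.2 up 18.0 y -13.68
1.15 up 17.66 y -12.74
1.2 up 18.0 y -13.68
1.23 up 18.18 y -14.26
```

```bash
python3 -m creep '[[[0,-1,-0.05,0,0,0,0],[0,-2,-0.2,0,0,0,0],[0,-3,-0.4,0,0,0,0],[0,-3.95,-0.6,0,0,0,0],[0,-4.9,-0.9,0,0,0,0],[0,-5.9,-1.2,0,0,0,0],[0,-6.8,-1.6,0,0,0,0],[0,-7.7,-2,0,0,0,0],[0,-8.6,-2.45,0,0,0,0],[0,-9.5,-2.95,0,0,0,0]]]' 25
```

```text
time: 4.4
ee_pos: [0.5397, 0.163, 0.2124]
tool_rot: [0.706, -0.023, 0.707, 0.02]
contact_force: [4.8, -7.8, -9.4]
opening: 0.0086
```

```bash
python3 -m creep '[[[0,-0.85,-0.5,0,0,0,0],[0,-1.65,-1.05,0,0,0,0],[0,-2.4,-1.7,0,0,0,0],[0,-3.15,-2.35,0,0,0,0],[0,-3.9,-3.05,0,0,0,0],[0,-4.55,-3.8,0,0,0,0],[0,-5.2,-4.6,0,0,0,0],[0,-5.8,-5.4,0,0,0,0],[0,-6.35,-6.2,0,0,0,0],[0,-6.9,-7.05,0,0,0,0],[0,-7.35,-7.95,0,0,0,0],[0,-7.8,-8.85,0,0,0,0],[0,-8.15,-9.75,0,0,0,0],[0,-8.5,-10.65,0,0,0,0],[0,-8.5,-10.65,0,0,0,0],[0,-8.5,-10.65,0,0,0,0],[0,-8.5,-10.65,0,0,0,0],[0,-8.5,-10.65,0,0,0,0]]]' 25
python3 - <<'E'
from h import *
a,c=snap('side','s2.png');b,_=snap('top','t2.png')
cv2.imwrite('pics/v2.png',cv2.resize(np.hstack([a[80:280,140:340],b[140:260,170:320].repeat(1,0)[:120].copy() if 0 else cv2.resize(b[140:260,180:320],(233,200))])[:,:,::-1],None,fx=1.8,fy=1.8))
E
```

```text
time: 6.65
ee_pos: [0.5461, 0.0565, 0.2945]
tool_rot: [0.705, -0.023, 0.708, 0.02]
contact_force: [10.8, -6.4, -20.5]
opening: 0.0081
```

View pics/v2.png

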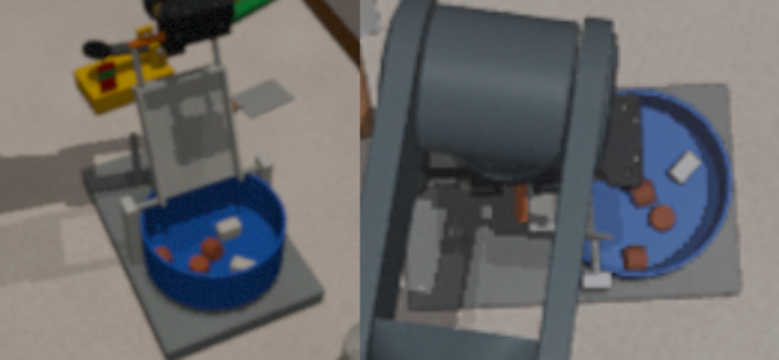

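The side view shows all five blanks in the bowl: three terracotta at (162,255), (200,262), (212,248) and two white at (228,228), (243,265). The tray is empty, so I'll lower it.

```bash
python3 -m creep '[[[0,0.3,0.9,0,0,0,0],[0,0.6,1.85,0,0,0,0],[0,1,2.75,0,0,0,0],[0,1.5,3.65,0,0,0,0],[0,2,4.5,0,0,0,0],[0,2.55,5.3,0,0,0,0],[0,3.15,6.1,0,0,0,0],[0,3.8,6.9,0,0,0,0],[0,4.45,7.6,0,0,0,0],[0,5.15,8.3,0,0,0,0],[0,5.9,9,0,0,0,0],[0,6.65,9.6,0,0,0,0],[0,7.5,10.2,0,0,0,0],[0,8.3,10.75,0,0,0,0]]]' 25
python3 - <<'E'
from h import *
print(delta([.5378,.1935,.1173]))
E
```

```text
time: 8.5
ee_pos: [0.5386, 0.1623, 0.2105]
tool_rot: [0.705, -0.024, 0.709, 0.019]
contact_force: [1.0, -9.2, -5.0]
opening: 0.0078
(array([9.3 , 3.18, 0.16]), array([0., 0., 0.]))
```

```bash
python3 -m creep '[[[0,0.9,0.6,0.1,0,0,0],[0,1.75,1,0.1,0,0,0],[0,2.65,1.4,0.1,0,0,0],[0,3.6,1.8,0.1,0,0,0],[0,4.5,2.2,0.1,0,0,0],[0,5.4,2.5,0.1,0,0,0],[0,6.4,2.75,0.1,0,0,0],[0,7.3,2.95,0.1,0,0,0],[0,8.3,3.1,0.1,0,0,0],[0,9.2,3.2,0.1,0,0,0],[0,9.3,3.2,0.1,0,0,0],[0,9.3,3.2,0.1,0,0,0]]]' 25
python3 -m creep '[[[4,0,0,0,0,0,0],[4,0,0,0,0,0,0],[4,0,0,0,0,0,0],[4,0,0,0,0,0,0],[4,-3,0,0,0,0,0],[4,-6,0,0,0,0,0],[4,-9,0,0,0,0,0],[2,-12,0,0,0,0,0],[0,-14,0,0,0,0,0],[0,-14,0,0,0,0,0],[0,-14,0,0,0,0,0]]]' 25
python3 - <<'E'
from h import *
print(delta([.46,.35,.23]))
E
```

```text
time: 10.0
ee_pos: [0.5365, 0.1927, 0.1173]
tool_rot: [0.704, -0.025, 0.709, 0.018]
contact_force: [-2.0, -7.2, -1.2]
opening: 0.0068
time: 11.38
ee_pos: [0.537, 0.1941, 0.2562]
tool_rot: [0.704, -0.025, 0.71, 0.018]
contact_force: [0.4, -0.2, 0.6]
opening: 0.0023
(array([ 2.53, 16.06, -6.72]), array([0., 0., 0.]))
```

```bash
python3 -m creep '[[[0,0,4,-0.4,0,0,0],[0,0,8,-0.8,0,0,0],[0,1,12,-1.2,0,0,0],[0,2.5,16.4,-1.7,0,0,0],[0,2.5,16.7,-1.7,0,0,0],[0,2.5,16.7,-1.7,0,0,0],[0,2.5,16.7,-1.7,0,0,0]]]'
python3 - <<'E'
from h import *
a,c=snap('wrist','w3.png');b,_=snap('side','s3.png')
print(robot.sense()['ee_pos'],proj(c,[.51,.36,.1]))
cv2.imwrite('pics/v3.png',np.hstack([a[60:360,:440],cv2.resize(b[80:260,140:350],(350,300))])[:,:,::-1])
E
```

```text
time: 12.25
ee_pos: [0.5102, 0.3584, 0.2299]
tool_rot: [0.704, -0.024, 0.71, 0.018]
contact_force: [0.2, 0.0, 0.5]
opening: 0.0006
[0.51030795 0.35848399 0.23024103] (np.float64(258.54561682843087), np.float64(185.5169289330359))
```

View pics/v3.png

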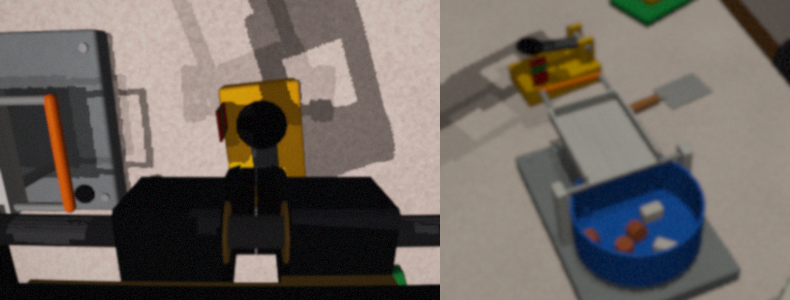

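The tray is back level and empty, and the five blanks are in the bowl. The pad's centre in the wrist picture is at about (262,184).

```bash
python3 - <<'E'
from h import *
c=robot.get_calibration('wrist');P=onz(c,262,184,.1);print(P,delta([P[0]-.001,P[1],.08]))
E
```

```text
[0.50863995 0.36319836 0.1       ] (array([15.02,  0.62, -0.11]), array([0., 0., 0.]))
```

```bash
python3 -m creep '[[[0,3,0.5,-0.1,0,0,0],[0,6,0.5,-0.1,0,0,0],[0,9,0.5,-0.1,0,0,0],[0,11.5,0.5,-0.1,0,0,0],[0,12.5,0.5,-0.1,0,0,0],[0,13,0.5,-0.1,0,0,0],[0,13.3,0.5,-0.1,0,0,0],[0,13.6,0.5,-0.1,0,0,0],[0,13.9,0.5,-0.1,0,0,0],[0,14.2,0.5,-0.1,0,0,0],[0,14.5,0.5,-0.1,0,0,0],[0,14.8,0.5,-0.1,0,0,0],[0,15,0.5,-0.1,0,0,0],[0,15,0.5,-0.1,0,0,0],[0,15,0.5,-0.1,0,0,0]]]'
python3 - <<'E'
from h import *
a,c=snap('wrist','w4.png');b,_=snap('side','s4.png')
s=robot.sense();print(s['ee_pos'],s['contact_force'])
cv2.imwrite('pics/v4.png',np.hstack([a[0:300,120:440],cv2.resize(b[85:145,165:255],(450,300),interpolation=cv2.INTER_CUBIC)])[:,:,::-1])
E
```

```text
time: 14.22
ee_pos: [0.5074, 0.3621, 0.0802]
tool_rot: [0.704, -0.024, 0.71, 0.018]
contact_force: [-3.7, 0.3, 5.0]
opening: 0.0007
[0.5074439  0.36207295 0.08020591] [-4.20197402  0.20782146  6.59799934]
```

View pics/v4.png

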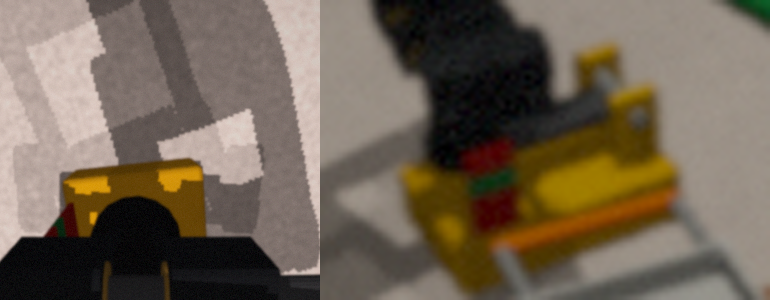

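The fingers are on the pad at z = 0.080 with about 5.5 N upward, which matches half travel. The arm looks level behind the gauge's green band. I'll hold it here.

```bash
for i in 1 2; do python3 -m creep '[[[0,0,0,0,0,0,0],[0,0,0,0,0,0,0],[0,0,0,0,0,0,0],[0,0,0,0,0,0,0],[0,0,0,0,0,0,0],[0,0,0,0,0,0,0],[0,0,0,0,0,0,0],[0,0,0,0,0,0,0],[0,0,0,0,0,0,0],[0,0,0,0,0,0,0],[0,0,0,0,0,0,0],[0,0,0,0,0,0,0],[0,0,0,0,0,0,0],[0,0,0,0,0,0,0],[0,0,0,0,0,0,0],[0,0,0,0,0,0,0],[0,0,0,0,0,0,0],[0,0,0,0,0,0,0]]]'; done
python3 - <<'E'
from h import *
b,_=snap('side','s5.png');cv2.imwrite('pics/v5.png',cv2.resize(b[80:384,130:400],None,fx=1.9,fy=1.9,interpolation=cv2.INTER_CUBIC)[:,:,::-1])
s=robot.sense();print(s['time'],s['ee_pos'],s['contact_force'])
E
```

```text
time: 16.58
ee_pos: [0.5074, 0.3621, 0.0803]
tool_rot: [0.704, -0.024, 0.71, 0.018]
contact_force: [-3.9, -0.2, 5.4]
opening: 0.0003
time: 18.82
ee_pos: [0.5074, 0.3621, 0.0804]
tool_rot: [0.704, -0.024, 0.71, 0.018]
contact_force: [-3.1, -0.6, 5.2]
opening: 0.0002
18.875 [0.50744179 0.36209662 0.08041491] [-3.78065067  0.91602323  5.35053075]
```

View pics/v5.png

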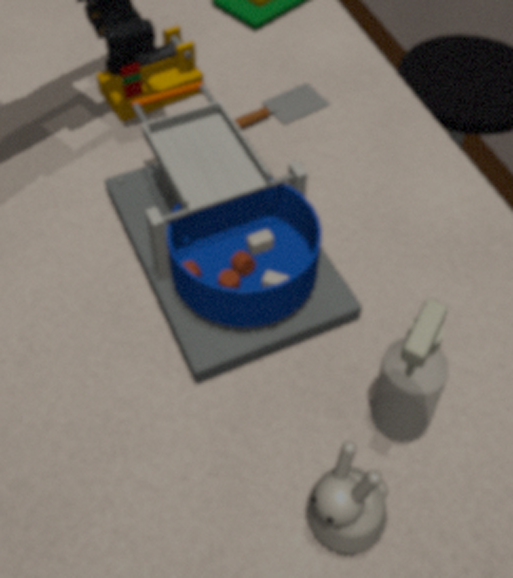

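The picture shows five blanks in the bowl around (230,262), the tray level, and the rabbit, sprayer and spatula undisturbed. The pad has been held for over 4.5 s, so I'm handing in.

```bash
python3 -c "
from plant import robot
robot.sign_off()"
```

```text
the job is handed in; nothing more can be done
```

I tipped the tray to about 1.2 rad by its orange bar. All five blanks slid into the blue bowl, and I brought the tray back down to level and let go of the bar. I then pressed the dead-man pad to its middle position and held it there for about 4.6 s. I handed the job in at about 19 s while still holding it.

- **Pad:** at the last check the fingertips were at z = 0.0804 m, where half travel is 0.080 m. The upward force was 5.3 N, where about 5.5 N is expected, so the paddle angle is about 0.2 rad. There was also a steady sideways force of about 4 N on the pad. The fingers partly hid the gauge, so the middle position rests mainly on height and force rather than on seeing the green band.
- **Scene:** the last side picture shows the tray level and empty and five blanks in the bowl. The rabbit, spray bottle and spatula look undisturbed by eye.
- **Forces:** the highest force I read was about 24 N, at the top of the tip. I only read forces at the end of each move. No check failed.

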